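# Line up the finishing things by height on the marked board

### The job

Set the bench up for finishing: take the brass weight, the brown bottle, the spool of white thread and the cake of beeswax that stand in front of the wooden board and stand them on it in order of height, one centred in each brass ring, the tallest in the ring next to the steel end post and each next one lower, the lowest farthest from the post. All stand upright on their bases and are let go; leave the roll of tape and the glue pot where they are.

Things in the scene. Friction and masses are not known exactly. Their poses are not given: they have to be found in the camera images.
- board: Wooden board fixed on the bench, 110 mm wide (its x) and 430 mm long (its y), 14 mm thick. Origin: centre of its underside. Four flush brass rings (66 mm outside, dark wood inside) lie on its long centre line at y = -120, -40, +40 and +120 mm, x = 0. A low dark wooden stop (70 x 14 mm, 10 mm high) lies across the end that has no post.
- end_post: Turned steel post, 60 mm high, 28 mm foot, 20 mm head, fixed on the board's centre line 195 mm from the board's centre, at its +y or its -y end (this changes from start to start). Origin: centre of its foot, on the board's top. The ring centres lie 75, 155, 235 and 315 mm from its axis.
- weight: Turned brass weight, loose, standing in front of the board: 90 mm high, round base 59 mm across and 27 mm high, stem 28 mm across up to 61 mm, ball 32 mm across from 61 to 90 mm above its base. About 0.6 kg. Origin: centre of its underside; z up. Grip it by the ball or stem. (Another one stands far back on the bench, behind the board to the left: leave that.)
- bottle: Round brown screw-cap bottle, closed, loose, standing in front of the board: 62 mm high with the cap, body 42 mm across up to about 45 mm, cap 27 mm across. About 0.1 kg. Origin: centre of its underside; z up.
- spool: Spool wound with white thread, standing on end in front of the board: 42 mm high, two flanges 42 mm across (5 mm thick) with the thread between them 37 mm across; a short thread tail lies beside it and has no substance. About 0.06 kg. Origin: on its underside but NOT on its axis; the axis stands at x = -5, y = +16 mm in this frame (see spool_axis); z up along the axis.
- spool_axis (a point): The point on the spool's axis, at its underside: the spool's true centre, and the point that belongs in the middle of the ring.
- wax: Yellow cake of beeswax with thread grooves, loose, lying flat in front of the board: 34 mm (its x) by 46 mm (its y), 20 mm high. About 0.03 kg. Origin: centre of its underside; z up. Grip it across its x.
- tape_roll: Roll of masking tape lying flat left of the board, 100 mm across, 25 mm high: a bystander. Origin: centre of its underside.
- pot: Light metal glue pot with lid, 77 mm high, 76 mm across, right of the board: a bystander. Origin: centre of its underside.
There are look-alikes about, which are no part of the job. Leave any pink look-alike of the bottle alone. What is shaped like the weight but blue is not meant.

How it is judged:
At the end, for the whole second after the job is handed in: Upright (0.12 rad), at rest with undersides on the board (5 mm), each within 12 mm along and across of its ring centre: brass weight in the ring next to the post (75 mm from its axis), bottle next (155 mm), spool axis next (235 mm), beeswax last (315 mm) (x of weight in the frame of board between -0.012 and 0.012 m and horizontal distance between weight and end_post between 0.063 and 0.087 m and height (world z) of weight between 0.009 and 0.019 m and angle between each of weight, bottle, spool, wax's own z axis and vertical below 0.12 rad and linear speed of each of weight, bottle, spool, wax below 0.02 m/s and x of bottle in the frame of board between -0.012 and 0.012 m and horizontal distance between bottle and end_post between 0.143 and 0.167 m and height (world z) of bottle between 0.009 and 0.019 m and x of spool_axis in the frame of board between -0.012 and 0.012 m and horizontal distance between spool_axis and end_post between 0.223 and 0.247 m and height (world z) of spool between 0.009 and 0.019 m and x of wax in the frame of board between -0.012 and 0.012 m and horizontal distance between wax and end_post between 0.303 and 0.327 m and height (world z) of wax between 0.009 and 0.019 m); the robot touches nothing.
It fails at once if the roll of masking tape is shifted by more than 30 mm (distance of tape_roll from where it was at the start of the episode above 0.03 m).
It fails at once if the glue pot is shifted by more than 30 mm (distance of pot from where it was at the start of the episode above 0.03 m).
It also fails if it takes over 109 s, if anything falls off the work surface, if the arm or the gripper's body presses on something with over 40 N, if the wrist force passes 120 N, or if a joint passes its speed limit or range.

### The arm

A 6-joint arm with a two-finger parallel gripper is mounted at the origin on a cart in front of the work surface, level with it; the furniture and walls round the work are solid. World frame = base frame: x ahead of the robot, y to its left, z up, the work surface at z = 0. Lengths are in m, angles in rad, forces in N, time in s.
With the tool pointing down it reaches from about 0.35 to 0.975 m from the base axis. Payload 4.9 kg.
Tool frame: the origin (TCP) lies at the very end of the fingers, on their centre line; the grasp point (between the pads) lies 19 mm behind it (ctrl.grasp_offset is the distance from the TCP to the grasp point, in m); z points along the fingers, y is the line along which they close (so a half turn about z gives the same grasp; the last joint's range is limited). The gripper opens to 85 mm and grips with 20 to 120 N. Pads are 22 mm wide; open, the fingers measure 114 mm over their backs; the gripper's body (76 mm by 85 mm) begins 54 mm behind the grasp point. The pads swing forward as they close: fully open they stand 13 mm farther back than shut.
Start: joints at [-1.442, 0.053, 1.613, -0, 1.476, -0.119], TCP at [0.153, -0.606, 0.211] pointing down, gripper open.
Joint ranges: [-3.01, 3.01], [-1.01, 2.22], [0.06, 2.58], [-1.02, 4.17], [0.09, 2.62], [-3.14, 3.14]. Speed limits (rad/s): [2.57, 2.57, 3.14, 3.14, 3.14, 3.14].

### API

Orientations are given as a rotation vector (axis times angle).
In Python, from station import ctrl, optics gives the robot as it stands.
- The arm moves only by the shell command python3 -m handwheel 'ROWS' [OPENING] [FORCE]. ROWS is JSON, a list of rows, each an object of numbers: "tx", "ty", "tz": the shift along the tool's x, y, z in mm; "roll": the turn about the tool's z in rad. A call has 1 to 12 rows; each row shifts and turns the commanded pose from where the row before left it, along the tool's axes as they then stand; what a row does not reach is not made up. A row lasts 1/12 s, in which the tool goes at most 41.7 mm and 7.16 degrees, less where a joint would pass 70% of its speed; a pose out of reach is approached as far as the arm can. A call with a gripper value outside its range is refused whole. OPENING is the finger opening in mm, from 0 to 85.4, set as the call begins (- or left out, the last holds). The fingers move at their own pace and stop on an object; FORCE is the grip in N (left out, the last holds). Time passes only in rows, so rows that do not move let the fingers close. It gives the time, the measured TCP pose, the force, the opening and the grip force at its end, in the units of the state.
- ctrl.get_obs(): the state, without advancing time (a new reading comes with each control period).
- optics.get_image(name): name is "scene" or "side" or "wrist"; returns (picture, depth): 384x512x3 uint8, red, green, blue; 384x512 float32, m along the optical axis (not along the pixel's ray), 0 where there is no reading.
- optics.camera_params(name): a dict with "mtx" (3x3 intrinsics, pixels), "extrinsics" (4x4, takes a point from camera to world coordinates); the wrist camera has in their place "tool_from_camera" (4x4, takes a point from camera to tool coordinates, whose origin is the TCP and whose axes are the flange's). Camera axes: x right, y down, z forward; pixel columns grow to the right and rows downward; lengths in m; the calibration is good to about 2 mm. A picture is of the moment at which its call begins: read the wrist's pose just before it. camera_params takes no time and is no camera call.
- ctrl.finish_job(): hands the job in; it is judged then, once.
The state is a dict: "t": time; "q": joint angles; "dq": joint speeds; "effort": joint torques, N m; "tool_pos": TCP position; "tool_rot": TCP orientation; "contact_force": force on the tool from outside, world axes, zero at the start; "wrist_torque": the same for the moment, N m; "opening": finger opening in m; "grip_force": force on a finger pad.
Only numpy, scipy, OpenCV 4.12 (cv2) and the standard library are available. Lean on these libraries where they do the work, as an engineer would, in place of code of your own. Each camera call takes 0.05 s, during which the arm holds its last target. There are 200 camera calls.

## Working session

There is one attempt and no reset: what is moved stays moved. The work goes in short steps, Python scripts to look and compute and a shell command to move; the robot and the scene stay as the last step left them, time stands still between calls to the robot, and variables do not carry over. Pictures are saved under pics/ and viewed, at most 14 in all, crops included, and the job is handed in when it is done.

```bash
mkdir -p pics; ls; python3 - <<'E'
from station import ctrl, optics
import cv2,numpy as np
o=ctrl.get_obs();print(o['t'],o['tool_pos'],o['tool_rot'],o['opening'],ctrl.grasp_offset)
for n in("scene","side","wrist"):
    im,d=optics.get_image(n);cv2.imwrite(f"pics/{n}0.png",im[:,:,::-1]);np.save(f"pics/{n}0.npy",d)
    p=optics.camera_params(n);print(n,{k:np.round(v,3).tolist() for k,v in p.items()})
E
```

```text
pics
0.0 [ 0.15321977 -0.60525364  0.20978682] [-3.11550993e+00 -3.88007765e-01  2.70382862e-06] 0.08551934743106525 0.0187
scene {'mtx': [[372.226, 0.0, 256.935], [0.0, 372.226, 190.786], [0.0, 0.0, 1.0]], 'extrinsics': [[-0.715, -0.496, 0.493, -0.081], [-0.699, 0.504, -0.507, 0.59], [0.003, -0.707, -0.707, 0.884], [0.0, 0.0, 0.0, 1.0]]}
side {'mtx': [[417.024, 0.0, 252.775], [0.0, 417.024, 199.198], [0.0, 0.0, 1.0]], 'extrinsics': [[-0.944, -0.102, 0.313, 0.119], [-0.328, 0.352, -0.876, 1.074], [-0.021, -0.93, -0.366, 0.493], [0.0, 0.0, 0.0, 1.0]]}
wrist {'mtx': [[312.2, 0.0, 254.685], [0.0, 312.2, 195.281], [0.0, 0.0, 1.0]], 'tool_from_camera': [[0.001, -0.946, -0.325, 0.084], [1.0, 0.001, -0.001, -0.0], [0.001, -0.325, 0.946, -0.163], [0.0, 0.0, 0.0, 1.0]]}
```

View pics/scene0.png

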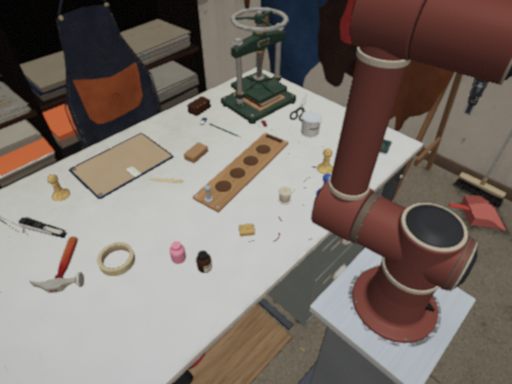

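View pics/side0.png

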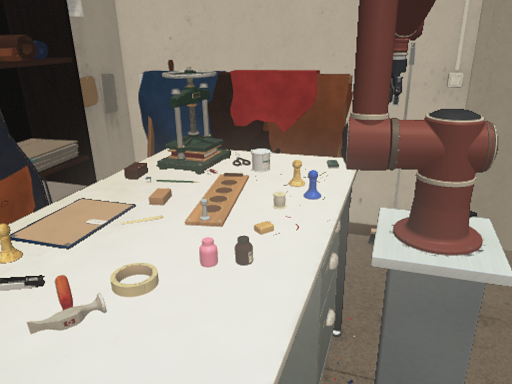

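Scene view: brass weight at (326,160), blue look-alike at (326,183), another brass weight far left (58,187). Brown bottle is at (204,260), pink one at (177,250). Spool (285,194), wax (247,230), board with post at (208,190). The brass weight at (326,160) is the one meant because it is brass and in front of the board. The bottle at (204,260) is the brown one. I'll confirm with an enlarged crop.

```bash
python3 - <<'E'
import cv2
a=cv2.imread('pics/scene0.png')[125:285,160:360]
cv2.imwrite('pics/crop1.png',cv2.resize(a,None,fx=3.7,fy=3.7,interpolation=cv2.INTER_CUBIC))
a=cv2.imread('pics/side0.png')[145:275,180:340]
cv2.imwrite('pics/crop2.png',cv2.resize(a,None,fx=4.5,fy=4.5,interpolation=cv2.INTER_CUBIC))
E
```

```text
(no output)
```

View pics/crop1.png

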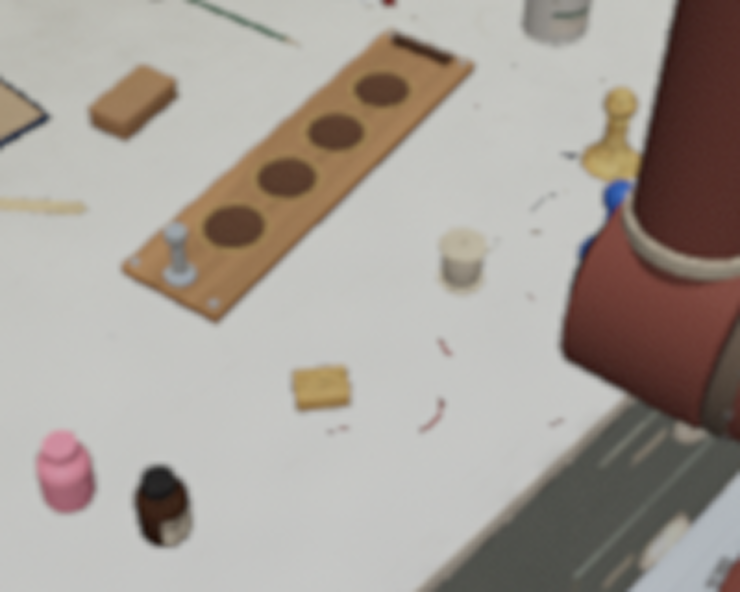

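View pics/crop2.png

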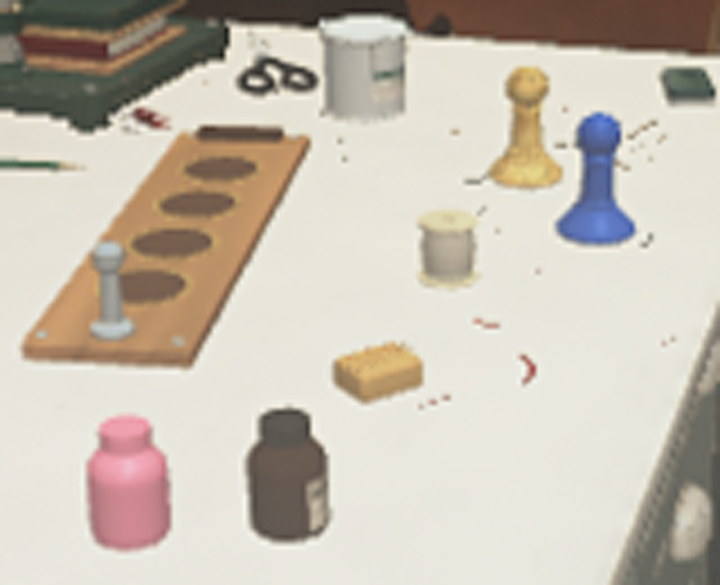

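Both crops confirm it. The brass weight is left of and behind the blue one, and the dark brown bottle is right of the pink one. The post is at the near (left) end of the board.

```bash
cat > h.py <<'E'
import numpy as np,cv2
from station import ctrl,optics
from scipy.spatial.transform import Rotation as R
def cam(n,obs=None):
    p=optics.camera_params(n)
    if n!='wrist': return p['mtx'],p['extrinsics']
    T=np.eye(4);T[:3,:3]=R.from_rotvec(obs['tool_rot']).as_matrix();T[:3,3]=obs['tool_pos']
    return p['mtx'],T@p['tool_from_camera']
def cast(uv,z,K,E):
    uv=np.atleast_2d(uv).astype(float)
    d=np.c_[uv,np.ones(len(uv))]@np.linalg.inv(K).T@E[:3,:3].T
    return E[:3,3]+d*((z-E[2,3])/d[:,2])[:,None]
def cloud(d,K,E):
    v,u=np.indices(d.shape)
    P=np.stack([(u-K[0,2])*d/K[0,0],(v-K[1,2])*d/K[1,1],d],-1)
    return P@E[:3,:3].T+E[:3,3]
E
python3 - <<'E'
from h import *
boxes={'scene':{'weight':(314,144,333,175),'bottle':(192,245,216,278),'spool':(276,183,296,206),'wax':(236,220,258,240),'board':(190,130,292,215),'pot':(298,108,325,140),'tape':(92,238,140,280),'pink':(165,238,187,266)},
'side':{'weight':(284,157,309,189),'bottle':(230,233,258,268),'spool':(268,190,290,211),'wax':(250,218,278,236)}}
for n in boxes:
    im=cv2.imread(f'pics/{n}0.png');d=np.load(f'pics/{n}0.npy');K,E=cam(n);P=cloud(d,K,E)
    hsv=cv2.cvtColor(im,cv2.COLOR_BGR2HSV)
    for k,(a,b,c,e) in boxes[n].items():
        Q=P[b:e,a:c].reshape(-1,3);z=Q[:,2]
        if k=='board':
            H=hsv[b:e,a:c]; m=((H[...,2]<110)&(H[...,1]>90)).astype(np.uint8)
            cs,_=cv2.findContours(m,cv2.RETR_EXTERNAL,cv2.CHAIN_APPROX_NONE)
            for q in cs:
                if cv2.contourArea(q)>40:
                    el=cv2.fitEllipse(q);print(' dark',np.round(cast(np.array(el[0])+[a,b],.014,K,E)[0],4),np.round(el[1],1))
            continue
        g=Q[(z>.008)&(z<.12)]
        zt=np.percentile(g[:,2],97);T=g[g[:,2]>zt-.006]
        r=cv2.minAreaRect(T[:,:2].astype(np.float32)*1000)
        print(n,k,'top',round(zt,4),'n',len(T),'rect',np.round(r[0]),np.round(r[1]),round(r[2]),'all mean',np.round(g.mean(0),3))
E
```

```text
scene weight top 0.0911 n 38 rect [ 407. -241.] [ 24. 138.] 35 all mean [ 0.435 -0.278  0.045]
scene bottle top 0.0638 n 73 rect [432. 275.] [25. 26.] 86 all mean [0.422 0.28  0.042]
scene spool top 0.0456 n 103 rect [445. -75.] [41. 42.] 74 all mean [ 0.44  -0.07   0.035]
scene wax top 0.0235 n 133 rect [435. 105.] [45. 35.] 53 all mean [0.433 0.108 0.019]
 dark [0.6232 0.0306 0.014 ] [10.  14.7]
 dark [ 0.6366 -0.0484  0.014 ] [ 8.9 14.3]
 dark [ 0.6512 -0.1276  0.014 ] [ 8.2 13.4]
 dark [ 0.6646 -0.2057  0.014 ] [ 7.8 12.9]
scene pot top 0.0794 n 181 rect [ 619. -425.] [72. 76.] 49 all mean [ 0.616 -0.416  0.054]
scene tape top 0.0276 n 380 rect [621. 434.] [99. 97.] 11 all mean [0.617 0.436 0.021]
scene pink top 0.0641 n 67 rect [506. 306.] [25. 25.] 1 all mean [0.498 0.311 0.041]
side weight top 0.085 n 27 rect [ 408. -242.] [ 23. 138.] 36 all mean [ 0.438 -0.278  0.046]
side bottle top 0.0612 n 68 rect [430. 276.] [25. 25.] 52 all mean [0.426 0.286 0.036]
side spool top 0.0421 n 60 rect [443. -74.] [37. 38.] 17 all mean [ 0.442 -0.065  0.029]
side wax top 0.02 n 113 rect [436. 106.] [48. 36.] 51 all mean [0.434 0.112 0.016]
```

```bash
cat >> h.py <<'E'
def go(x,y,z,psi_deg=None):
    "print tool-frame shift from the measured pose to a world TCP target, roll applied first"
    o=ctrl.get_obs();M=R.from_rotvec(o['tool_rot']).as_matrix();psi=np.degrees(np.arctan2(M[1,0],M[0,0]))
    r=0 if psi_deg is None else psi-psi_deg
    M2=M@R.from_rotvec([0,0,np.radians(r)]).as_matrix()
    print('t',round(o['t'],2),'tcp',np.round(o['tool_pos'],4),'psi',round(psi,2),'tilt',round(float(np.degrees(np.arccos(-M[2,2]))),2),'open',round(o['opening']*1000,1),'grip',round(float(np.max(o['grip_force'])),1))
    print('roll rad',round(np.radians(r),3),'then txyz mm',np.round((M2.T@(np.array([x,y,z])-o['tool_pos']))*1000,1))
E
python3 - <<'E'
from h import *
for n in('scene','side'):
    im=cv2.imread(f'pics/{n}0.png');hsv=cv2.cvtColor(im,cv2.COLOR_BGR2HSV);d=np.load(f'pics/{n}0.npy');K,E=cam(n);P=cloud(d,K,E)
    for k,lo,hi in(('brass',(12,60,60),(32,255,255)),('blue',(105,120,40),(130,255,255))):
        m=cv2.inRange(hsv,lo,hi)>0;z=P[...,2]
        m&=(abs(P[...,0]-.42)<.12)&(abs(P[...,1]+.26)<.12)
        b=m&(z>.066)&(z<.1); s=m&(z>.0)&(z<.1)
        v,u=np.nonzero(b)
        if len(v)<8: print(n,k,'few',len(v));continue
        (c,r)=cv2.minEnclosingCircle(np.c_[u,v].astype(np.float32))
        print(n,k,len(v),'px',np.round(c,1),round(r,1),'ball centre',np.round(cast(c,.075,K,E)[0],4), 'pts mean',np.round(P[b].mean(0),4),np.round(P[s].mean(0),4))
go(.44,-.28,.2,45)
E
```

```text
scene brass 53 px [327.2 152.9] 4.3 ball centre [ 0.4399 -0.2892  0.075 ] pts mean [ 0.4356 -0.2824  0.0823] [ 0.435  -0.2808  0.0383]
scene blue 27 px [326.5 177.5] 3.8 ball centre [ 0.3667 -0.1878  0.075 ] pts mean [ 0.3629 -0.1769  0.0866] [ 0.3629 -0.1769  0.0866]
side brass 57 px [296.8 163.5] 4.5 ball centre [ 0.4405 -0.2887  0.075 ] pts mean [ 0.4388 -0.281   0.0777] [ 0.4382 -0.2785  0.0373]
side blue 33 px [313. 174.] 4.1 ball centre [ 0.363  -0.1883  0.075 ] pts mean [ 0.3603 -0.1784  0.082 ] [ 0.3576 -0.1735  0.0343]
t 0.15 tcp [ 0.1532 -0.6054  0.21  ] psi 14.2 tilt 0.09 open 85.4 grip 0.0
roll rad -0.538 then txyz mm [432.9 -27.3  10.5]
```

```bash
python3 -m handwheel '[{"roll":-0.124},{"roll":-0.124},{"roll":-0.124},{"roll":-0.124},{"roll":-0.124},{"roll":-0.124}]' 85 40; python3 - <<'E'
from h import *
go(.44,-.289,.2)
E
```

```text
t 0.15 tcp [ 0.1532 -0.6054  0.21  ] psi 14.2 tilt 0.09 open 85.4 grip 0.0
roll rad 0.0 then txyz mm [ 355.6 -236.4   10.5]$[0]: bad value
```

```bash
python3 -m handwheel '[{"tx":0,"ty":0,"tz":0,"roll":-0.124},{"tx":0,"ty":0,"tz":0,"roll":-0.124}]' 85 40; echo; python3 -m handwheel '[{"roll":-0.12},{"roll":-0.12}]' 85.0 40.0; echo; python3 -m handwheel --help | head -20
```

```text
t: 0.32
tool_pos: [0.1533, -0.6056, 0.2104]
tool_rot: [-3.042, -0.78, -0.0]
contact_force: [-0.4, -0.3, -0.8]
opening: 0.085
grip_force: 0.0

$[0]: bad value
invalid input: not JSON, or not a number
```

```bash
python3 -m handwheel '[{"tx":0,"ty":0,"tz":0,"roll":-0.124},{"tx":0,"ty":0,"tz":0,"roll":-0.124},{"tx":0,"ty":0,"tz":0,"roll":-0.124},{"tx":0,"ty":0,"tz":0,"roll":-0.124}]'; python3 - <<'E'
from h import *
go(.44,-.289,.2)
E
```

```text
t: 0.65
tool_pos: [0.1533, -0.6056, 0.2105]
tool_rot: [-2.758, -1.503, -0.001]
contact_force: [0.5, -1.1, -0.5]
opening: 0.0853
grip_force: 0.0
t 0.65 tcp [ 0.1533 -0.6056  0.2105] psi 57.18 tilt 0.05 open 85.3 grip 0.0
roll rad 0.0 then txyz mm [421.5  69.3  10.7]
```

```bash
python3 -m handwheel '[{"tx":35,"ty":6,"tz":0,"roll":0},{"tx":35,"ty":6,"tz":0,"roll":0},{"tx":35,"ty":6,"tz":0,"roll":0},{"tx":35,"ty":6,"tz":0,"roll":0},{"tx":35,"ty":6,"tz":0,"roll":0},{"tx":35,"ty":6,"tz":0,"roll":0},{"tx":35,"ty":6,"tz":0,"roll":0},{"tx":35,"ty":6,"tz":0,"roll":0},{"tx":35,"ty":6,"tz":0,"roll":0},{"tx":35,"ty":6,"tz":0,"roll":0},{"tx":35,"ty":6,"tz":0,"roll":0},{"tx":35,"ty":3,"tz":0,"roll":0}]';python3 -m handwheel '[{"tx":0,"ty":0,"tz":0,"roll":0},{"tx":0,"ty":0,"tz":0,"roll":0}]' >/dev/null; python3 - <<'E'
from h import *
o=ctrl.get_obs();im,d=optics.get_image('wrist');cv2.imwrite('pics/w1.png',im[:,:,::-1])
K,E=cam('wrist',o);P=cloud(d,K,E)
m=(P[...,2]>.082)&(P[...,2]<.1)&(np.hypot(P[...,0]-.44,P[...,1]+.289)<.04)
print(m.sum(),P[m].mean(0),np.percentile(P[m][:,2],95))
r=cv2.minEnclosingCircle((P[m][:,:2]*1000).astype(np.float32));print(r)
go(.44,-.289,.056)
E
```

```text
t: 1.65
tool_pos: [0.4418, -0.2906, 0.2108]
tool_rot: [-2.763, -1.495, -0.0]
contact_force: [-0.1, 0.0, 0.5]
opening: 0.0851
grip_force: 0.0
648 [ 0.44236955 -0.28950387  0.08659887] 0.09006369802297515
((441.7502136230469, -290.412109375), 14.48475456237793)
t 1.87 tcp [ 0.4408 -0.2917  0.2107] psi 56.91 tilt 0.04 open 85.3 grip 0.0
roll rad 0.0 then txyz mm [  1.9  -2.1 154.7]
```

View pics/w1.png

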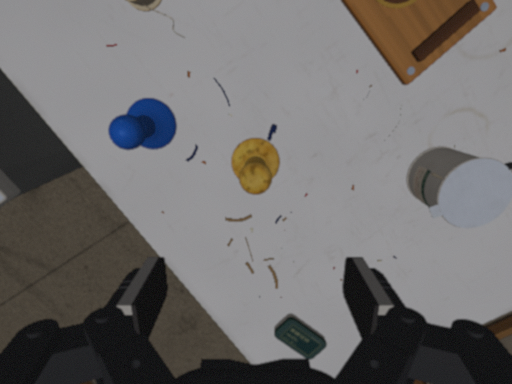

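The wrist view shows the brass weight at (255,175), with the blue one well clear at (130,130). Next I lower onto the ball.

```bash
python3 -m handwheel '[{"tx":2,"ty":0,"tz":30,"roll":0},{"tx":0,"ty":0,"tz":30,"roll":0},{"tx":0,"ty":0,"tz":30,"roll":0},{"tx":0,"ty":0,"tz":30,"roll":0},{"tx":0,"ty":0,"tz":20,"roll":0},{"tx":0,"ty":0,"tz":15,"roll":0},{"tx":0,"ty":0,"tz":0,"roll":0},{"tx":0,"ty":0,"tz":0,"roll":0}]'; python3 -m handwheel '[{"tx":0,"ty":0,"tz":0,"roll":0},{"tx":0,"ty":0,"tz":0,"roll":0},{"tx":0,"ty":0,"tz":0,"roll":0},{"tx":0,"ty":0,"tz":0,"roll":0},{"tx":0,"ty":0,"tz":0,"roll":0},{"tx":0,"ty":0,"tz":0,"roll":0},{"tx":0,"ty":0,"tz":0,"roll":0},{"tx":0,"ty":0,"tz":0,"roll":0},{"tx":0,"ty":0,"tz":0,"roll":0},{"tx":0,"ty":0,"tz":0,"roll":0}]' 20 60;  python3 -m handwheel '[{"tx":0,"ty":0,"tz":0,"roll":0},{"tx":0,"ty":0,"tz":-15,"roll":0},{"tx":0,"ty":0,"tz":-25,"roll":0},{"tx":0,"ty":0,"tz":-30,"roll":0},{"tx":0,"ty":0,"tz":-30,"roll":0},{"tx":0,"ty":0,"tz":0,"roll":0},{"tx":0,"ty":0,"tz":0,"roll":0}]'; python3 - <<'E'
from h import *
go(.6232,.0306,.156,100)
E
```

```text
t: 2.53
tool_pos: [0.4406, -0.291, 0.0552]
tool_rot: [-2.763, -1.491, 0.002]
contact_force: [0.8, -0.8, 0.2]
opening: 0.0853
grip_force: 0.0
t: 3.37
tool_pos: [0.4421, -0.2907, 0.0573]
tool_rot: [2.763, 1.495, -0.001]
contact_force: [-2.9, 1.3, 6.2]
opening: 0.0247
grip_force: 54.2
t: 3.95
tool_pos: [0.4426, -0.2909, 0.1569]
tool_rot: [2.761, 1.494, 0.001]
contact_force: [0.5, -0.2, -6.2]
opening: 0.023
grip_force: 52.2
t 3.95 tcp [ 0.4426 -0.2909  0.1569] psi 56.84 tilt 0.16 open 23.0 grip 52.2
roll rad -0.753 then txyz mm [285.2 233.7   0.6]
```

```bash
python3 - <<'E'
from h import *
im,d=optics.get_image('side');a=im[90:230,220:380,::-1];cv2.imwrite('pics/s1.png',cv2.resize(a,None,fx=4,fy=4,interpolation=cv2.INTER_CUBIC))
K,E=cam('side');P=cloud(d,K,E)
hsv=cv2.cvtColor(im,cv2.COLOR_RGB2HSV)
m=(cv2.inRange(hsv,(12,60,60),(32,255,255))>0)&(np.hypot(P[...,0]-.44,P[...,1]+.289)<.06)
print(m.sum(),P[m].min(0),P[m].max(0),P[m].mean(0))
E
```

```text
259 [ 0.40486737 -0.30848154  0.09725032] [ 0.48661091 -0.23238476  0.49708311] [ 0.44103242 -0.27813707  0.14923915]
```

View pics/s1.png

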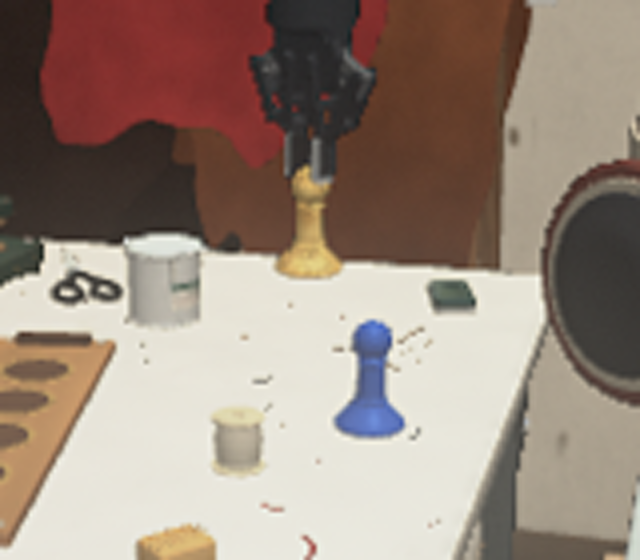

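The weight is upright, but the fingertips hold only the upper half of the ball. I'll set it back down and regrip lower.

```bash
python3 -m handwheel '[{"tx":0,"ty":0,"tz":25,"roll":0},{"tx":0,"ty":0,"tz":25,"roll":0},{"tx":0,"ty":0,"tz":25,"roll":0},{"tx":0,"ty":0,"tz":10,"roll":0},{"tx":0,"ty":0,"tz":4,"roll":0},{"tx":0,"ty":0,"tz":3,"roll":0},{"tx":0,"ty":0,"tz":0,"roll":0}]';python3 -m handwheel '[{"tx":0,"ty":0,"tz":3,"roll":0},{"tx":0,"ty":0,"tz":0,"roll":0}]'
```

```text
t: 4.58
tool_pos: [0.4419, -0.2904, 0.0637]
tool_rot: [-2.763, -1.495, 0.0]
contact_force: [-0.9, -0.1, -5.3]
opening: 0.0224
grip_force: 52.3
t: 4.75
tool_pos: [0.4427, -0.2911, 0.0621]
tool_rot: [2.761, 1.494, 0.001]
contact_force: [0.2, -0.0, -5.6]
opening: 0.0226
grip_force: 52.3
```

```bash
python3 -m handwheel '[{"tx":0,"ty":0,"tz":2,"roll":0},{"tx":0,"ty":0,"tz":1,"roll":0},{"tx":0,"ty":0,"tz":1,"roll":0},{"tx":0,"ty":0,"tz":0,"roll":0}]'; python3 -m handwheel '[{"tx":0,"ty":0,"tz":0.5,"roll":0},{"tx":0,"ty":0,"tz":0,"roll":0},{"tx":0,"ty":0,"tz":0,"roll":0},{"tx":0,"ty":0,"tz":0,"roll":0},{"tx":0,"ty":0,"tz":0,"roll":0},{"tx":0,"ty":0,"tz":0,"roll":0}]' 60
```

```text
t: 5.08
tool_pos: [0.4435, -0.2921, 0.0599]
tool_rot: [2.759, 1.493, 0.001]
contact_force: [-0.5, -1.2, 5.8]
opening: 0.0227
grip_force: 56.2
t: 5.58
tool_pos: [0.4418, -0.2902, 0.0563]
tool_rot: [-2.763, -1.495, 0.0]
contact_force: [0.1, -0.8, -0.0]
opening: 0.0602
grip_force: 0.0
```

```bash
python3 -m handwheel '[{"tx":0,"ty":0,"tz":10,"roll":0},{"tx":0,"ty":0,"tz":10,"roll":0},{"tx":0,"ty":0,"tz":0,"roll":0}]'; python3 -m handwheel '[{"tx":0,"ty":0,"tz":0,"roll":0},{"tx":0,"ty":0,"tz":0,"roll":0},{"tx":0,"ty":0,"tz":0,"roll":0},{"tx":0,"ty":0,"tz":0,"roll":0},{"tx":0,"ty":0,"tz":0,"roll":0},{"tx":0,"ty":0,"tz":0,"roll":0},{"tx":0,"ty":0,"tz":0,"roll":0},{"tx":0,"ty":0,"tz":0,"roll":0}]' 10 60;  python3 -m handwheel '[{"tx":0,"ty":0,"tz":-15,"roll":0},{"tx":0,"ty":0,"tz":-25,"roll":0},{"tx":0,"ty":0,"tz":-30,"roll":0},{"tx":0,"ty":0,"tz":0,"roll":0},{"tx":0,"ty":0,"tz":0,"roll":0}]'; python3 - <<'E'
from h import *
go(.6232,.0306,.12,100)
E
```

```text
t: 5.83
tool_pos: [0.4402, -0.2889, 0.0333]
tool_rot: [-2.759, -1.493, 0.003]
contact_force: [-0.8, 0.3, -0.4]
opening: 0.0603
grip_force: 0.0
t: 6.5
tool_pos: [0.4424, -0.2908, 0.037]
tool_rot: [2.762, 1.494, 0.001]
contact_force: [2.1, 0.4, 1.6]
opening: 0.0288
grip_force: 59.2
t: 6.92
tool_pos: [0.4421, -0.2907, 0.1068]
tool_rot: [2.762, 1.494, 0.001]
contact_force: [-0.0, 1.1, -6.2]
opening: 0.0285
grip_force: 60.3
t 6.92 tcp [ 0.4421 -0.2907  0.1068] psi 56.83 tilt 0.09 open 28.5 grip 60.3
roll rad -0.754 then txyz mm [284.9 234.1 -13.4]
```

```bash
python3 -m handwheel '[{"tx":0,"ty":0,"tz":-3,"roll":-0.1},{"tx":0,"ty":0,"tz":-3,"roll":-0.1},{"tx":0,"ty":0,"tz":-3,"roll":-0.1},{"tx":0,"ty":0,"tz":-3,"roll":-0.1},{"tx":0,"ty":0,"tz":0,"roll":-0.1},{"tx":0,"ty":0,"tz":0,"roll":-0.1},{"tx":0,"ty":0,"tz":0,"roll":-0.1},{"tx":0,"ty":0,"tz":0,"roll":-0.05}]';python3 -m handwheel '[{"tx":12,"ty":10,"tz":0,"roll":0},{"tx":20,"ty":17,"tz":0,"roll":0},{"tx":28,"ty":23,"tz":0,"roll":0},{"tx":28,"ty":23,"tz":0,"roll":0},{"tx":28,"ty":23,"tz":0,"roll":0},{"tx":28,"ty":23,"tz":0,"roll":0},{"tx":28,"ty":23,"tz":0,"roll":0},{"tx":28,"ty":23,"tz":0,"roll":0},{"tx":28,"ty":23,"tz":0,"roll":0},{"tx":28,"ty":23,"tz":0,"roll":0},{"tx":20,"ty":17,"tz":0,"roll":0},{"tx":9,"ty":7,"tz":0,"roll":0}]' >/dev/null
python3 -m handwheel '[{"tx":0,"ty":0,"tz":0,"roll":0},{"tx":0,"ty":0,"tz":0,"roll":0},{"tx":0,"ty":0,"tz":0,"roll":0},{"tx":0,"ty":0,"tz":0,"roll":0}]'; python3 - <<'E'
from h import *
go(.6232,.0306,.053,100)
# ring positions from wrist camera
o=ctrl.get_obs();im,d=optics.get_image('wrist');cv2.imwrite('pics/w2.png',im[:,:,::-1]);K,E=cam('wrist',o)
hsv=cv2.cvtColor(im,cv2.COLOR_RGB2HSV);m=cv2.inRange(hsv,(0,60,20),(20,255,115))
cs,_=cv2.findContours(cv2.morphologyEx(m,cv2.MORPH_OPEN,np.ones((5,5))),cv2.RETR_EXTERNAL,cv2.CHAIN_APPROX_NONE)
for q in cs:
    if cv2.contourArea(q)>300:
        el=cv2.fitEllipse(q);print(np.round(el[0]),np.round(el[1]),np.round(cast(el[0],.014,K,E)[0],4))
E
```

```text
t: 7.58
tool_pos: [0.4398, -0.2886, 0.1142]
tool_rot: [-2.014, -2.402, -0.0]
contact_force: [0.0, 0.3, -6.2]
opening: 0.029
grip_force: 60.3
t: 8.92
tool_pos: [0.6239, 0.0292, 0.1173]
tool_rot: [-2.025, -2.4, 0.003]
contact_force: [-0.5, 0.3, -5.5]
opening: 0.0289
grip_force: 60.4
t 8.92 tcp [0.6239 0.0292 0.1173] psi 99.71 tilt 0.13 open 28.9 grip 60.4
roll rad -0.005 then txyz mm [ 1.5 -0.3 64.3]
[256. 333.] [37. 58.] [ 0.6526 -0.1294  0.014 ]
[456. 266.] [71. 90.] [ 0.8307 -0.0162  0.014 ]
[257. 238.] [26. 38.] [ 0.6344 -0.0192  0.014 ]
[254. 174.] [39. 68.] [0.6214 0.042  0.014 ]
[55. 66.] [25. 52.] [0.4512 0.1016 0.014 ]
```

View pics/w2.png

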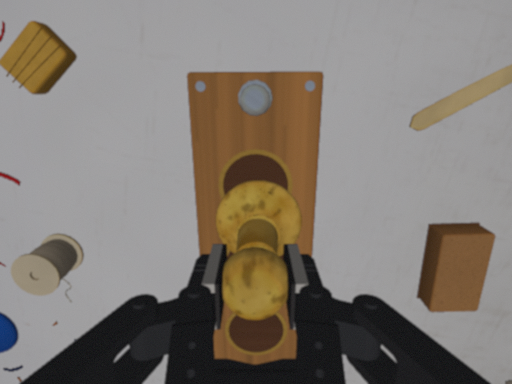

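The weight hangs upright over the board, and ring 1 shows behind it at (255,175). The post is at (255,97).

```bash
python3 -m handwheel '[{"tx":1,"ty":0,"tz":15,"roll":0},{"tx":0,"ty":0,"tz":20,"roll":0},{"tx":0,"ty":0,"tz":15,"roll":0},{"tx":0,"ty":0,"tz":7,"roll":0},{"tx":0,"ty":0,"tz":3,"roll":0},{"tx":0,"ty":0,"tz":0,"roll":0},{"tx":0,"ty":0,"tz":0,"roll":0},{"tx":0,"ty":0,"tz":0,"roll":0}]'; python3 -m handwheel '[{"tx":0,"ty":0,"tz":1.5,"roll":0},{"tx":0,"ty":0,"tz":1,"roll":0},{"tx":0,"ty":0,"tz":0,"roll":0},{"tx":0,"ty":0,"tz":0,"roll":0}]';  python3 - <<'E'
from h import *
o=ctrl.get_obs();K,E=cam('wrist',o)
go(.6232,.0306,.053,100)
E
```

```text
t: 9.63
tool_pos: [0.626, 0.0312, 0.0601]
tool_rot: [2.022, 2.401, 0.003]
contact_force: [0.2, 0.1, -5.4]
opening: 0.029
grip_force: 60.5
t: 9.97
tool_pos: [0.6249, 0.0314, 0.0561]
tool_rot: [2.023, 2.403, 0.0]
contact_force: [-1.3, 0.0, -4.6]
opening: 0.0285
grip_force: 60.4
t 9.97 tcp [0.6249 0.0314 0.0561] psi 99.8 tilt 0.0 open 28.5 grip 60.4
roll rad -0.003 then txyz mm [-0.5 -1.8  3.1]
```

```bash
python3 -m handwheel '[{"tx":0,"ty":-1,"tz":1.5,"roll":0},{"tx":0,"ty":0,"tz":1.5,"roll":0},{"tx":0,"ty":0,"tz":0,"roll":0}]'; python3 -m handwheel '[{"tx":0,"ty":0,"tz":1,"roll":0},{"tx":0,"ty":0,"tz":0,"roll":0},{"tx":0,"ty":0,"tz":0,"roll":0}]'
```

```text
t: 10.22
tool_pos: [0.6235, 0.0312, 0.0525]
tool_rot: [-2.023, -2.403, 0.001]
contact_force: [0.1, -0.6, -5.8]
opening: 0.0289
grip_force: 60.4
t: 10.47
tool_pos: [0.6238, 0.0312, 0.0519]
tool_rot: [-2.024, -2.403, 0.0]
contact_force: [-0.2, -0.0, -5.4]
opening: 0.0288
grip_force: 60.4
```

```bash
python3 -m handwheel '[{"tx":0,"ty":0,"tz":1,"roll":0},{"tx":0,"ty":0,"tz":1,"roll":0},{"tx":0,"ty":0,"tz":0,"roll":0},{"tx":0,"ty":0,"tz":0,"roll":0}]'; python3 -m handwheel '[{"tx":0,"ty":0,"tz":0.5,"roll":0},{"tx":0,"ty":0,"tz":0,"roll":0},{"tx":0,"ty":0,"tz":0,"roll":0}]'
```

```text
t: 10.8
tool_pos: [0.6245, 0.0312, 0.051]
tool_rot: [2.023, 2.402, 0.001]
contact_force: [-0.9, 0.5, -0.3]
opening: 0.029
grip_force: 61.0
t: 11.05
tool_pos: [0.6248, 0.0311, 0.0508]
tool_rot: [2.023, 2.402, 0.002]
contact_force: [-1.0, 0.5, 4.5]
opening: 0.0287
grip_force: 61.4
```

```bash
python3 -m handwheel '[{"tx":0,"ty":0,"tz":0,"roll":0},{"tx":0,"ty":0,"tz":0,"roll":0},{"tx":0,"ty":0,"tz":0,"roll":0},{"tx":0,"ty":0,"tz":0,"roll":0},{"tx":0,"ty":0,"tz":0,"roll":0},{"tx":0,"ty":0,"tz":-15,"roll":0},{"tx":0,"ty":0,"tz":-30,"roll":0},{"tx":0,"ty":0,"tz":-30,"roll":0},{"tx":0,"ty":0,"tz":-30,"roll":0},{"tx":0,"ty":0,"tz":-25,"roll":0},{"tx":0,"ty":0,"tz":0,"roll":0}]' 60;  python3 - <<'E'
from h import *
go(.431,.2755,.18)
E
```

```text
t: 11.97
tool_pos: [0.6276, 0.031, 0.1872]
tool_rot: [2.017, 2.396, 0.011]
contact_force: [1.2, 0.3, 1.0]
opening: 0.06
grip_force: 0.0
t 11.97 tcp [0.6276 0.031  0.1872] psi 99.8 tilt 0.68 open 60.0 grip 0.0
roll rad 0.0 then txyz mm [ 274.4 -152.2    4.7]
```

```bash
python3 -m handwheel '[{"tx":25,"ty":-14,"tz":0,"roll":0},{"tx":25,"ty":-14,"tz":0,"roll":0},{"tx":25,"ty":-14,"tz":0,"roll":0},{"tx":25,"ty":-14,"tz":0,"roll":0},{"tx":25,"ty":-14,"tz":0,"roll":0},{"tx":25,"ty":-14,"tz":0,"roll":0},{"tx":25,"ty":-14,"tz":0,"roll":0},{"tx":25,"ty":-14,"tz":0,"roll":0},{"tx":25,"ty":-14,"tz":0,"roll":0},{"tx":25,"ty":-14,"tz":0,"roll":0},{"tx":25,"ty":-12,"tz":0,"roll":0}]' >/dev/null; python3 -m handwheel '[{"tx":0,"ty":0,"tz":0,"roll":0},{"tx":0,"ty":0,"tz":0,"roll":0},{"tx":0,"ty":0,"tz":0,"roll":0}]'; python3 - <<'E'
from h import *
o=ctrl.get_obs();im,d=optics.get_image('wrist');cv2.imwrite('pics/w3.png',im[:,:,::-1])
K,E=cam('wrist',o);P=cloud(d,K,E)
m=(P[...,2]>.056)&(P[...,2]<.07)&(np.hypot(P[...,0]-.431,P[...,1]-.2755)<.04)
r=cv2.minEnclosingCircle((P[m][:,:2]*1000).astype(np.float32));print(m.sum(),r,np.median(P[m][:,2]))
c=np.array(r[0])/1000;go(c[0],c[1],.016)
im,d=optics.get_image('scene')
K,E=cam('scene');P=cloud(d,K,E)
m=(P[...,2]>.075)&(P[...,2]<.11)&(np.hypot(P[...,0]-.623,P[...,1]-.031)<.04)
v,u=np.nonzero(m);cc,rr=cv2.minEnclosingCircle(np.c_[u,v].astype(np.float32));print('weight ball',cc,rr,cast(cc,.089,K,E))
E
```

```text
t: 13.13
tool_pos: [0.4274, 0.276, 0.179]
tool_rot: [2.023, 2.403, -0.001]
contact_force: [-0.9, -0.2, -0.2]
opening: 0.06
grip_force: 0.0
627 ((431.69061279296875, 274.6421813964844), 13.477989196777344) 0.0609821844146356
t 13.18 tcp [0.4276 0.2757 0.1792] psi 99.76 tilt 0.03 open 59.9 grip 0.0
roll rad 0.0 then txyz mm [ -1.7   3.9 163.2]
weight ball (220.5, 168.75) 5.273855686187744 [[0.62654805 0.03114492 0.089     ]]
```

```bash
python3 -m handwheel '[{"tx":-2,"ty":4,"tz":20,"roll":0},{"tx":0,"ty":0,"tz":30,"roll":0},{"tx":0,"ty":0,"tz":30,"roll":0},{"tx":0,"ty":0,"tz":30,"roll":0},{"tx":0,"ty":0,"tz":25,"roll":0},{"tx":0,"ty":0,"tz":20,"roll":0},{"tx":0,"ty":0,"tz":8,"roll":0},{"tx":0,"ty":0,"tz":2,"roll":0},{"tx":0,"ty":0,"tz":0,"roll":0},{"tx":0,"ty":0,"tz":0,"roll":0}]' 56; python3 -m handwheel '[{"tx":0,"ty":0,"tz":0,"roll":0},{"tx":0,"ty":0,"tz":0,"roll":0},{"tx":0,"ty":0,"tz":0,"roll":0},{"tx":0,"ty":0,"tz":0,"roll":0},{"tx":0,"ty":0,"tz":0,"roll":0},{"tx":0,"ty":0,"tz":0,"roll":0},{"tx":0,"ty":0,"tz":0,"roll":0},{"tx":0,"ty":0,"tz":0,"roll":0}]' 25 30;python3 -m handwheel '[{"tx":0,"ty":0,"tz":-15,"roll":0},{"tx":0,"ty":0,"tz":-25,"roll":0},{"tx":0,"ty":0,"tz":-30,"roll":0},{"tx":0,"ty":0,"tz":-30,"roll":0},{"tx":0,"ty":0,"tz":0,"roll":0},{"tx":0,"ty":0,"tz":0,"roll":0},{"tx":0,"ty":0,"tz":0,"roll":0}]'; python3 - <<'E'
from h import *
go(.6366,-.0484,.112,100)
E
```

```text
t: 14.07
tool_pos: [0.433, 0.2753, 0.0161]
tool_rot: [2.024, 2.402, 0.004]
contact_force: [-0.2, -0.5, 0.8]
opening: 0.056
grip_force: 0.0
t: 14.73
tool_pos: [0.433, 0.2756, 0.0167]
tool_rot: [2.022, 2.402, 0.004]
contact_force: [-1.6, -2.2, 6.7]
opening: 0.0379
grip_force: 29.4
t: 15.32
tool_pos: [0.4313, 0.275, 0.1143]
tool_rot: [2.023, 2.403, 0.0]
contact_force: [-0.0, 0.8, -1.4]
opening: 0.0378
grip_force: 29.0
t 15.32 tcp [0.4313 0.275  0.1143] psi 99.8 tilt 0.01 open 37.8 grip 29.0
roll rad -0.003 then txyz mm [-354.2  146.     2.3]
```

```bash
python3 -m handwheel '[{"tx":-15,"ty":0,"tz":0,"roll":0},{"tx":-31,"ty":0,"tz":0,"roll":0},{"tx":-34,"ty":0,"tz":0,"roll":0},{"tx":-34,"ty":0,"tz":0,"roll":0},{"tx":-34,"ty":0,"tz":0,"roll":0},{"tx":-34,"ty":0,"tz":0,"roll":0},{"tx":-34,"ty":0,"tz":0,"roll":0},{"tx":-34,"ty":0,"tz":0,"roll":0},{"tx":-34,"ty":0,"tz":0,"roll":0},{"tx":-34,"ty":0,"tz":0,"roll":0},{"tx":-26,"ty":0,"tz":0,"roll":0},{"tx":-10,"ty":0,"tz":0,"roll":0}]' >/dev/null; python3 -m handwheel '[{"tx":0,"ty":12,"tz":0,"roll":0},{"tx":0,"ty":22,"tz":0,"roll":0},{"tx":0,"ty":26,"tz":0,"roll":0},{"tx":0,"ty":26,"tz":0,"roll":0},{"tx":0,"ty":26,"tz":0,"roll":0},{"tx":0,"ty":22,"tz":0,"roll":0},{"tx":0,"ty":12,"tz":0,"roll":0},{"tx":0,"ty":0,"tz":0,"roll":0},{"tx":0,"ty":0,"tz":0,"roll":0},{"tx":0,"ty":0,"tz":0,"roll":0}]'; python3 - <<'E'
from h import *
go(.6366,-.0484,.031,100)
im,d=optics.get_image('wrist');cv2.imwrite('pics/w4.png',im[:,:,::-1])
im,d=optics.get_image('side');a=im[100:240,150:310,::-1];cv2.imwrite('pics/s4.png',cv2.resize(a,None,fx=4,fy=4,interpolation=cv2.INTER_CUBIC))
E
```

```text
t: 17.15
tool_pos: [0.6342, -0.0484, 0.113]
tool_rot: [-2.021, -2.401, 0.002]
contact_force: [0.0, 0.4, -0.9]
opening: 0.0377
grip_force: 28.9
t 17.15 tcp [ 0.6342 -0.0484  0.113 ] psi 99.82 tilt 0.17 open 37.7 grip 28.9
roll rad -0.003 then txyz mm [-0.5  2.6 82. ]
```

View pics/s4.png

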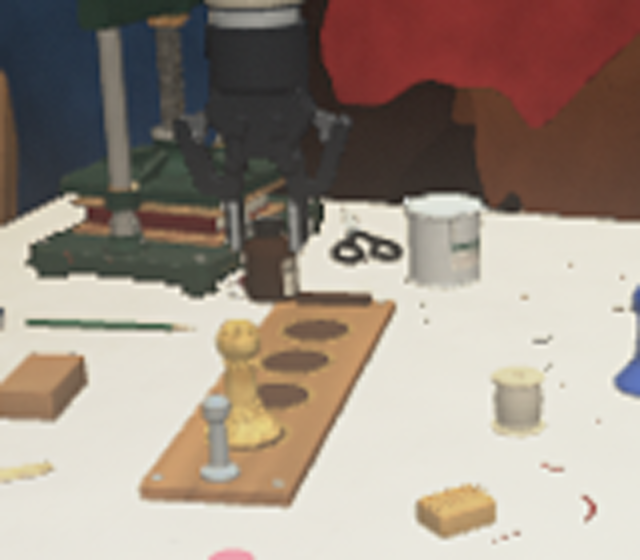

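The bottle hangs upright over ring 2 and the weight stands well in ring 1 next to the post.

```bash
python3 -m handwheel '[{"tx":0,"ty":2,"tz":15,"roll":0},{"tx":0,"ty":0,"tz":22,"roll":0},{"tx":0,"ty":0,"tz":20,"roll":0},{"tx":0,"ty":0,"tz":14,"roll":0},{"tx":0,"ty":0,"tz":5,"roll":0},{"tx":0,"ty":0,"tz":2,"roll":0},{"tx":0,"ty":0,"tz":0,"roll":0},{"tx":0,"ty":0,"tz":0,"roll":0},{"tx":0,"ty":0,"tz":0,"roll":0}]'; python3 -m handwheel '[{"tx":0,"ty":0,"tz":1,"roll":0},{"tx":0,"ty":0,"tz":1,"roll":0},{"tx":0,"ty":0,"tz":0,"roll":0}]'; python3 -m handwheel '[{"tx":0,"ty":0,"tz":1,"roll":0},{"tx":0,"ty":0,"tz":0,"roll":0},{"tx":0,"ty":0,"tz":0,"roll":0}]'
```

```text
t: 18.0
tool_pos: [0.6388, -0.0488, 0.0381]
tool_rot: [2.022, 2.401, 0.002]
contact_force: [0.6, -0.6, -1.5]
opening: 0.038
grip_force: 28.9
t: 18.25
tool_pos: [0.6378, -0.0486, 0.0348]
tool_rot: [2.023, 2.403, 0.0]
contact_force: [0.5, 0.5, -1.2]
opening: 0.0374
grip_force: 28.9
t: 18.5
tool_pos: [0.6376, -0.0486, 0.0334]
tool_rot: [-2.023, -2.403, 0.0]
contact_force: [0.4, 0.5, -1.1]
opening: 0.0373
grip_force: 28.9
```

```bash
python3 -m handwheel '[{"tx":0,"ty":0,"tz":1,"roll":0},{"tx":0,"ty":0,"tz":1,"roll":0},{"tx":0,"ty":0,"tz":0,"roll":0}]'; python3 -m handwheel '[{"tx":0,"ty":0,"tz":1,"roll":0},{"tx":0,"ty":0,"tz":0,"roll":0},{"tx":0,"ty":0,"tz":0,"roll":0}]'
```

```text
t: 18.75
tool_pos: [0.6374, -0.0486, 0.0311]
tool_rot: [-2.023, -2.403, 0.0]
contact_force: [-0.8, -0.2, -0.8]
opening: 0.0373
grip_force: 28.9
t: 19.0
tool_pos: [0.6378, -0.0486, 0.0308]
tool_rot: [2.023, 2.403, 0.0]
contact_force: [-0.8, 1.0, 0.8]
opening: 0.0374
grip_force: 29.5
```

```bash
python3 -m handwheel '[{"tx":0,"ty":0,"tz":0.5,"roll":0},{"tx":0,"ty":0,"tz":0,"roll":0},{"tx":0,"ty":0,"tz":0,"roll":0},{"tx":0,"ty":0,"tz":0,"roll":0},{"tx":0,"ty":0,"tz":0,"roll":0},{"tx":0,"ty":0,"tz":-15,"roll":0},{"tx":0,"ty":0,"tz":-30,"roll":0},{"tx":0,"ty":0,"tz":-30,"roll":0},{"tx":0,"ty":0,"tz":-30,"roll":0},{"tx":0,"ty":0,"tz":-25,"roll":0},{"tx":0,"ty":0,"tz":0,"roll":0},{"tx":0,"ty":0,"tz":0,"roll":0}]' 60;  python3 - <<'E'
from h import *
go(.444,-.0745,.16)
E
```

```text
t: 20.0
tool_pos: [0.6394, -0.0489, 0.164]
tool_rot: [2.02, 2.399, 0.005]
contact_force: [-0.1, 0.4, 0.6]
opening: 0.0601
grip_force: 0.0
t 20.0 tcp [ 0.6394 -0.0489  0.164 ] psi 99.8 tilt 0.35 open 60.1 grip 0.0
roll rad 0.0 then txyz mm [   8.1 -196.9    2.9]
```

```bash
python3 -m handwheel '[{"tx":0,"ty":-20,"tz":0,"roll":0},{"tx":2,"ty":-30,"tz":0,"roll":0},{"tx":2,"ty":-30,"tz":0,"roll":0},{"tx":2,"ty":-30,"tz":0,"roll":0},{"tx":2,"ty":-30,"tz":0,"roll":0},{"tx":0,"ty":-30,"tz":0,"roll":0},{"tx":0,"ty":-20,"tz":0,"roll":0},{"tx":0,"ty":-7,"tz":0,"roll":0},{"tx":0,"ty":0,"tz":0,"roll":0},{"tx":0,"ty":0,"tz":0,"roll":0},{"tx":0,"ty":0,"tz":0,"roll":0}]'; python3 - <<'E'
from h import *
o=ctrl.get_obs();im,d=optics.get_image('wrist');cv2.imwrite('pics/w5.png',im[:,:,::-1])
K,E=cam('wrist',o);P=cloud(d,K,E)
m=(P[...,2]>.038)&(P[...,2]<.05)&(np.hypot(P[...,0]-.444,P[...,1]+.0745)<.045)
r=cv2.minEnclosingCircle((P[m][:,:2]*1000).astype(np.float32));print(m.sum(),r,np.median(P[m][:,2]))
c=np.array(r[0])/1000;go(c[0],c[1],.006)
im,d=optics.get_image('scene')
K,E=cam('scene');P=cloud(d,K,E)
m=(P[...,2]>.071)&(P[...,2]<.085)&(np.hypot(P[...,0]-.637,P[...,1]+.048)<.03)
r=cv2.minEnclosingCircle((P[m][:,:2]*1000).astype(np.float32));print('bottle cap',m.sum(),r)
E
```

```text
t: 20.92
tool_pos: [0.4429, -0.0742, 0.1599]
tool_rot: [-2.023, -2.403, -0.0]
contact_force: [0.0, -0.3, 0.6]
opening: 0.0601
grip_force: 0.0
1506 ((443.9168701171875, -75.51498413085938), 21.11304473876953) 0.04180201691554192
t 20.97 tcp [ 0.4429 -0.0741  0.16  ] psi 99.82 tilt 0.02 open 59.8 grip 0.0
roll rad 0.0 then txyz mm [ -1.6   0.8 154. ]
bottle cap 43 ((640.0772705078125, -47.73401641845703), 17.352428436279297)
```

View pics/w5.png

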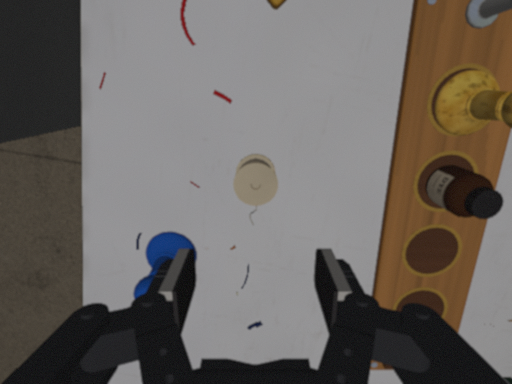

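Wrist view: spool at (255,180), blue weight clear at (165,260), bottle and weight standing in their rings.

```bash
python3 -m handwheel '[{"tx":-2,"ty":1,"tz":20,"roll":0},{"tx":0,"ty":0,"tz":30,"roll":0},{"tx":0,"ty":0,"tz":30,"roll":0},{"tx":0,"ty":0,"tz":30,"roll":0},{"tx":0,"ty":0,"tz":20,"roll":0},{"tx":0,"ty":0,"tz":14,"roll":0},{"tx":0,"ty":0,"tz":8,"roll":0},{"tx":0,"ty":0,"tz":3,"roll":0},{"tx":0,"ty":0,"tz":0,"roll":0},{"tx":0,"ty":0,"tz":0,"roll":0},{"tx":0,"ty":0,"tz":0,"roll":0}]' 60; python3 -m handwheel '[{"tx":0,"ty":0,"tz":1,"roll":0},{"tx":0,"ty":0,"tz":1,"roll":0},{"tx":0,"ty":0,"tz":0,"roll":0},{"tx":0,"ty":0,"tz":0,"roll":0},{"tx":0,"ty":0,"tz":0,"roll":0},{"tx":0,"ty":0,"tz":0,"roll":0},{"tx":0,"ty":0,"tz":0,"roll":0},{"tx":0,"ty":0,"tz":0,"roll":0}]' 25 25
```

```text
t: 21.93
tool_pos: [0.4448, -0.0764, 0.0064]
tool_rot: [2.022, 2.401, 0.001]
contact_force: [-0.2, 0.3, -0.6]
opening: 0.06
grip_force: 0.0
t: 22.6
tool_pos: [0.4444, -0.0764, 0.0046]
tool_rot: [2.023, 2.402, 0.001]
contact_force: [-2.5, -0.2, 6.9]
opening: 0.0376
grip_force: 24.3
```

```bash
python3 -m handwheel '[{"tx":0,"ty":0,"tz":-10,"roll":0},{"tx":0,"ty":0,"tz":-25,"roll":0},{"tx":0,"ty":0,"tz":-25,"roll":0},{"tx":0,"ty":0,"tz":-20,"roll":0},{"tx":0,"ty":0,"tz":0,"roll":0},{"tx":0,"ty":0,"tz":0,"roll":0},{"tx":0,"ty":0,"tz":0,"roll":0}]'; python3 - <<'E'
from h import *
go(.6512,-.1276,.085,100)
E
```

```text
t: 23.18
tool_pos: [0.4429, -0.0758, 0.0823]
tool_rot: [-2.023, -2.402, 0.001]
contact_force: [-0.2, 0.0, -1.0]
opening: 0.0378
grip_force: 25.3
t 23.18 tcp [ 0.4429 -0.0758  0.0823] psi 99.8 tilt 0.06 open 37.8 grip 25.3
roll rad -0.004 then txyz mm [-87.2 196.2  -3. ]
```

```bash
python3 -m handwheel '[{"tx":-10,"ty":0,"tz":0,"roll":0},{"tx":-25,"ty":10,"tz":0,"roll":0},{"tx":-27,"ty":20,"tz":0,"roll":0},{"tx":-20,"ty":28,"tz":0,"roll":0},{"tx":-5,"ty":30,"tz":0,"roll":0},{"tx":0,"ty":30,"tz":0,"roll":0},{"tx":0,"ty":30,"tz":0,"roll":0},{"tx":0,"ty":25,"tz":0,"roll":0},{"tx":0,"ty":15,"tz":0,"roll":0},{"tx":0,"ty":7,"tz":0,"roll":0},{"tx":0,"ty":0,"tz":0,"roll":0},{"tx":0,"ty":0,"tz":0,"roll":0}]' ; python3 -m handwheel '[{"tx":0,"ty":0,"tz":0,"roll":0},{"tx":0,"ty":0,"tz":0,"roll":0}]' >/dev/null;  python3 - <<'E'
from h import *
go(.6512,-.1276,.0195,100)
o=ctrl.get_obs();im,d=optics.get_image('wrist');cv2.imwrite('pics/w6.png',im[:,:,::-1])
K,E=cam('wrist',o);P=cloud(d,K,E);z0=o['tool_pos'][2]-.0046+.042
m=(abs(P[...,2]-z0)<.005)&(np.hypot(*(P[...,:2]-o['tool_pos'][:2]).transpose(2,0,1))<.03)
hsv=cv2.cvtColor(im,cv2.COLOR_RGB2HSV);m&=hsv[...,2]>140
r=cv2.minEnclosingCircle((P[m][:,:2]*1000).astype(np.float32));print(m.sum(),r,P[m].mean(0),z0)
E
```

```text
t: 24.18
tool_pos: [0.6493, -0.1288, 0.0815]
tool_rot: [-2.022, -2.401, 0.002]
contact_force: [-1.2, 0.1, -0.6]
opening: 0.038
grip_force: 25.3
t 24.35 tcp [ 0.6493 -0.1289  0.0826] psi 99.76 tilt 0.06 open 37.8 grip 25.3
roll rad -0.004 then txyz mm [ 0.9  2.1 63.1]
5148 ((649.76025390625, -128.2020263671875), 21.827802658081055) [ 0.64952793 -0.12699887  0.11961273] 0.12001669139817836
```

View pics/w6.png

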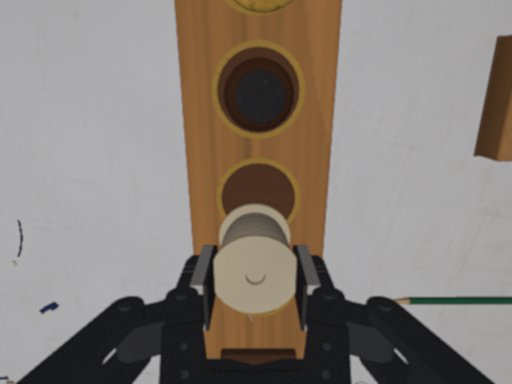

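The spool is held level over ring 3 at (258,195), and the bottle is centred in ring 2 at (258,90).

```bash
python3 -m handwheel '[{"tx":1,"ty":1.5,"tz":15,"roll":0},{"tx":0,"ty":0,"tz":20,"roll":0},{"tx":0,"ty":0,"tz":15,"roll":0},{"tx":0,"ty":0,"tz":8,"roll":0},{"tx":0,"ty":0,"tz":3,"roll":0},{"tx":0,"ty":0,"tz":0,"roll":0},{"tx":0,"ty":0,"tz":0,"roll":0},{"tx":0,"ty":0,"tz":0,"roll":0}]';python3 -m handwheel '[{"tx":0,"ty":0,"tz":1,"roll":0},{"tx":0,"ty":0,"tz":0,"roll":0},{"tx":0,"ty":0,"tz":0,"roll":0}]'; python3 -m handwheel '[{"tx":0,"ty":0,"tz":1,"roll":0},{"tx":0,"ty":0,"tz":0,"roll":0},{"tx":0,"ty":0,"tz":0,"roll":0}]'
```

```text
t: 25.07
tool_pos: [0.6527, -0.1276, 0.0232]
tool_rot: [2.022, 2.402, 0.001]
contact_force: [-0.7, 0.0, -0.3]
opening: 0.0379
grip_force: 25.3
t: 25.32
tool_pos: [0.6521, -0.1274, 0.0215]
tool_rot: [2.023, 2.402, 0.001]
contact_force: [-0.7, 0.5, -0.3]
opening: 0.0381
grip_force: 25.3
t: 25.57
tool_pos: [0.6517, -0.1273, 0.0199]
tool_rot: [-2.024, -2.403, 0.0]
contact_force: [0.1, -0.1, -0.2]
opening: 0.0379
grip_force: 25.3
```

```bash
python3 -m handwheel '[{"tx":0,"ty":0,"tz":1,"roll":0},{"tx":0,"ty":0,"tz":0,"roll":0},{"tx":0,"ty":0,"tz":0,"roll":0}]';python3 -m handwheel '[{"tx":0,"ty":0,"tz":1,"roll":0},{"tx":0,"ty":0,"tz":0,"roll":0},{"tx":0,"ty":0,"tz":0,"roll":0}]'
```

```text
t: 25.82
tool_pos: [0.6517, -0.1274, 0.0189]
tool_rot: [-2.024, -2.403, 0.0]
contact_force: [-0.4, 0.1, -0.9]
opening: 0.038
grip_force: 25.3
t: 26.07
tool_pos: [0.652, -0.1274, 0.0188]
tool_rot: [2.023, 2.403, 0.0]
contact_force: [-2.0, -0.2, 4.3]
opening: 0.0383
grip_force: 25.6
```

```bash
python3 -m handwheel '[{"tx":0,"ty":0,"tz":0,"roll":0},{"tx":0,"ty":0,"tz":0,"roll":0},{"tx":0,"ty":0,"tz":0,"roll":0},{"tx":0,"ty":0,"tz":0,"roll":0},{"tx":0,"ty":0,"tz":0,"roll":0},{"tx":0,"ty":0,"tz":-15,"roll":0},{"tx":0,"ty":0,"tz":-30,"roll":0},{"tx":0,"ty":0,"tz":-35,"roll":0},{"tx":0,"ty":0,"tz":-35,"roll":0},{"tx":0,"ty":0,"tz":-25,"roll":0},{"tx":0,"ty":0,"tz":0,"roll":0},{"tx":0,"ty":0,"tz":0,"roll":0}]' 60;  python3 - <<'E'
from h import *
go(.4355,.1055,.16)
E
```

```text
t: 27.07
tool_pos: [0.6536, -0.1279, 0.1624]
tool_rot: [2.02, 2.398, 0.004]
contact_force: [-0.5, 0.2, -0.4]
opening: 0.0599
grip_force: 0.0
t 27.07 tcp [ 0.6536 -0.1279  0.1624] psi 99.8 tilt 0.38 open 59.9 grip 0.0
roll rad 0.0 then txyz mm [ 267.1 -175.2    0.6]
```

```bash
python3 -m handwheel '[{"tx":15,"ty":-12,"tz":0,"roll":0},{"tx":26,"ty":-17,"tz":0,"roll":0},{"tx":26,"ty":-17,"tz":0,"roll":0},{"tx":26,"ty":-17,"tz":0,"roll":0},{"tx":26,"ty":-17,"tz":0,"roll":0},{"tx":26,"ty":-17,"tz":0,"roll":0},{"tx":26,"ty":-17,"tz":0,"roll":0},{"tx":26,"ty":-17,"tz":0,"roll":0},{"tx":26,"ty":-17,"tz":0,"roll":0},{"tx":26,"ty":-17,"tz":0,"roll":0},{"tx":18,"ty":-10,"tz":0,"roll":0}]' >/dev/null; python3 -m handwheel '[{"tx":0,"ty":0,"tz":0,"roll":0.119},{"tx":0,"ty":0,"tz":0,"roll":0.119},{"tx":0,"ty":0,"tz":0,"roll":0.119},{"tx":0,"ty":0,"tz":0,"roll":0.119},{"tx":0,"ty":0,"tz":0,"roll":0.119},{"tx":0,"ty":0,"tz":0,"roll":0.119},{"tx":0,"ty":0,"tz":0,"roll":0.119},{"tx":0,"ty":0,"tz":0,"roll":0},{"tx":0,"ty":0,"tz":0,"roll":0},{"tx":0,"ty":0,"tz":0,"roll":0}]'; python3 - <<'E'
from h import *
o=ctrl.get_obs();im,d=optics.get_image('wrist');cv2.imwrite('pics/w7.png',im[:,:,::-1])
K,E=cam('wrist',o);P=cloud(d,K,E)
m=(P[...,2]>.016)&(P[...,2]<.026)&(np.hypot(P[...,0]-.4355,P[...,1]-.1055)<.045)
r=cv2.minAreaRect((P[m][:,:2]*1000).astype(np.float32));print(m.sum(),r,np.median(P[m][:,2]))
c=np.array(r[0])/1000;go(c[0],c[1],.0)
im,d=optics.get_image('scene')
K,E=cam('scene');P=cloud(d,K,E)
for n,x,y,a,b in(('spool',.6512,-.1276,.05,.064),('bottle',.6366,-.0484,.07,.085)):
    m=(P[...,2]>a)&(P[...,2]<b)&(np.hypot(P[...,0]-x,P[...,1]-y)<.035)
    print(n,m.sum(),cv2.minEnclosingCircle((P[m][:,:2]*1000).astype(np.float32)))
E
```

```text
t: 28.82
tool_pos: [0.4333, 0.1059, 0.1573]
tool_rot: [-2.821, -1.382, 0.002]
contact_force: [0.9, 0.5, -0.1]
opening: 0.06
grip_force: 0.0
1483 ((436.1730651855469, 104.90865325927734), (49.91260528564453, 33.87569808959961), 51.40898895263672) 0.0196532485890189
t 28.87 tcp [0.4335 0.1059 0.1575] psi 52.18 tilt 0.06 open 60.3 grip 0.0
roll rad 0.0 then txyz mm [  0.9   2.9 157.5]
spool 0 ((0.0, 0.0), 0.0)
bottle 5 ((635.442138671875, -37.96751403808594), 5.532687664031982)
```

```bash
python3 -m handwheel '[{"tx":1,"ty":2.5,"tz":20,"roll":0},{"tx":0,"ty":0,"tz":30,"roll":0},{"tx":0,"ty":0,"tz":30,"roll":0},{"tx":0,"ty":0,"tz":30,"roll":0},{"tx":0,"ty":0,"tz":22,"roll":0},{"tx":0,"ty":0,"tz":14,"roll":0},{"tx":0,"ty":0,"tz":5,"roll":0},{"tx":0,"ty":0,"tz":2,"roll":0},{"tx":0,"ty":0,"tz":0,"roll":0},{"tx":0,"ty":0,"tz":0,"roll":0},{"tx":0,"ty":0,"tz":0,"roll":0}]' 48; python3 -m handwheel '[{"tx":0,"ty":0,"tz":1,"roll":0},{"tx":0,"ty":0,"tz":1,"roll":0},{"tx":0,"ty":0,"tz":0,"roll":0},{"tx":0,"ty":0,"tz":0,"roll":0},{"tx":0,"ty":0,"tz":0,"roll":0}]';  python3 - <<'E'
from h import *
im,d=optics.get_image('side');a=im[130:270,190:350,::-1];cv2.imwrite('pics/s8.png',cv2.resize(a,None,fx=4,fy=4,interpolation=cv2.INTER_CUBIC))
E
```

```text
t: 29.83
tool_pos: [0.4378, 0.1053, 0.0065]
tool_rot: [2.822, 1.379, 0.004]
contact_force: [-0.1, 0.2, 0.8]
opening: 0.048
grip_force: 0.0
t: 30.25
tool_pos: [0.4365, 0.1052, 0.0031]
tool_rot: [2.823, 1.379, 0.0]
contact_force: [0.0, -0.5, -0.0]
opening: 0.0476
grip_force: 0.0
```

View pics/s8.png

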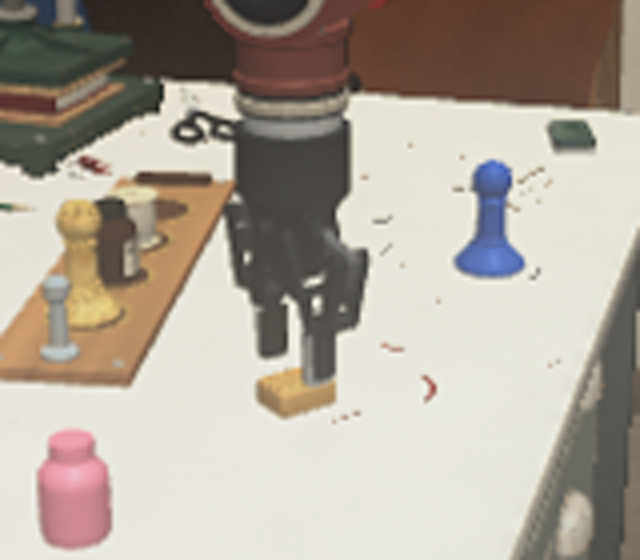

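The fingers straddle the wax near the table, and the three placed pieces stand upright. Next I close on the wax.

```bash
python3 -m handwheel '[{"tx":0,"ty":0,"tz":1.5,"roll":0},{"tx":0,"ty":0,"tz":0,"roll":0},{"tx":0,"ty":0,"tz":0,"roll":0},{"tx":0,"ty":0,"tz":0,"roll":0},{"tx":0,"ty":0,"tz":0,"roll":0},{"tx":0,"ty":0,"tz":0,"roll":0},{"tx":0,"ty":0,"tz":0,"roll":0}]' 20 25;python3 -m handwheel '[{"tx":0,"ty":0,"tz":-10,"roll":0},{"tx":0,"ty":0,"tz":-25,"roll":0},{"tx":0,"ty":0,"tz":-30,"roll":0},{"tx":0,"ty":0,"tz":-30,"roll":0},{"tx":0,"ty":0,"tz":-20,"roll":0},{"tx":0,"ty":0,"tz":0,"roll":0},{"tx":0,"ty":0,"tz":0,"roll":0},{"tx":0,"ty":0,"tz":0,"roll":0}]'; python3 - <<'E'
from h import *
go(.6646,-.2057,.115,100)
E
```

```text
t: 30.88
tool_pos: [0.4365, 0.1052, 0.0015]
tool_rot: [2.823, 1.379, 0.0]
contact_force: [-0.3, -0.1, -0.1]
opening: 0.0201
grip_force: 0.0
t: 31.55
tool_pos: [0.4359, 0.1052, 0.116]
tool_rot: [-2.823, -1.379, 0.001]
contact_force: [-0.7, 0.1, -0.4]
opening: 0.0198
grip_force: 0.0
t 31.55 tcp [0.4359 0.1052 0.116 ] psi 52.07 tilt 0.05 open 19.8 grip 0.0
roll rad -0.837 then txyz mm [-345.9  171.2    0.8]
```

The fingers closed above the wax, so the tips stand higher than the nominal TCP at this opening. I'll measure the wax again and go lower, feeling for the table.

```bash
python3 -m handwheel '[{"tx":0,"ty":0,"tz":-25,"roll":0},{"tx":0,"ty":0,"tz":-15,"roll":0},{"tx":0,"ty":0,"tz":0,"roll":0},{"tx":0,"ty":0,"tz":0,"roll":0},{"tx":0,"ty":0,"tz":0,"roll":0}]' 48; python3 - <<'E'
from h import *
o=ctrl.get_obs();im,d=optics.get_image('wrist');cv2.imwrite('pics/w9.png',im[:,:,::-1])
K,E=cam('wrist',o);P=cloud(d,K,E)
m=(P[...,2]>.015)&(P[...,2]<.026)&(np.hypot(P[...,0]-.4355,P[...,1]-.1055)<.05)
r=cv2.minAreaRect((P[m][:,:2]*1000).astype(np.float32));print(m.sum(),r,np.median(P[m][:,2]))
c=np.array(r[0])/1000;go(c[0],c[1],.0)
f=(P[...,2]>.12)&(P[...,2]<.25)&(d>.05);T=np.linalg.inv(E)
print('lowest finger pts z - tcp z',np.percentile(P[f][:,2],[0,.5,2,5])-o['tool_pos'][2])
E
```

```text
t: 31.97
tool_pos: [0.4353, 0.1051, 0.1544]
tool_rot: [-2.822, -1.378, 0.005]
contact_force: [-0.5, -0.5, -1.1]
opening: 0.0479
grip_force: 0.0
1510 ((436.3930358886719, 104.91415405273438), (49.8449821472168, 33.69794464111328), 53.28483200073242) 0.019603574773058602
t 32.02 tcp [0.4352 0.1051 0.1542] psi 52.07 tilt 0.22 open 47.8 grip 0.0
roll rad 0.0 then txyz mm [  1.    1.5 154.2]
lowest finger pts z - tcp z [0.02225455 0.02634135 0.03146038 0.03885368]
```

View pics/w9.png

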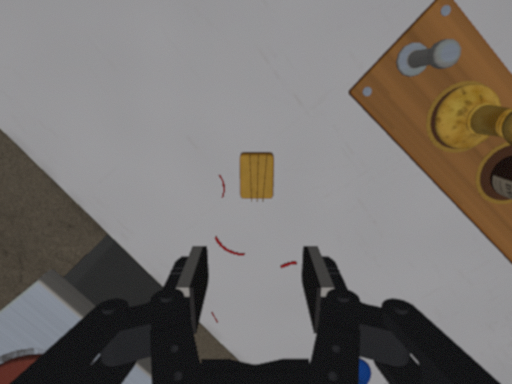

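The wax lies undisturbed at (257,175), and depth shows the finger tips about 22 mm above the reported TCP. I'll go down to a TCP height of about -12 mm, slowly.

```bash
python3 -m handwheel '[{"tx":1,"ty":1,"tz":30,"roll":0},{"tx":0,"ty":0,"tz":30,"roll":0},{"tx":0,"ty":0,"tz":30,"roll":0},{"tx":0,"ty":0,"tz":30,"roll":0},{"tx":0,"ty":0,"tz":20,"roll":0},{"tx":0,"ty":0,"tz":10,"roll":0},{"tx":0,"ty":0,"tz":5,"roll":0},{"tx":0,"ty":0,"tz":0,"roll":0},{"tx":0,"ty":0,"tz":0,"roll":0},{"tx":0,"ty":0,"tz":0,"roll":0}]'; python3 -m handwheel '[{"tx":0,"ty":0,"tz":2,"roll":0},{"tx":0,"ty":0,"tz":2,"roll":0},{"tx":0,"ty":0,"tz":0,"roll":0}]'; python3 -m handwheel '[{"tx":0,"ty":0,"tz":2,"roll":0},{"tx":0,"ty":0,"tz":1,"roll":0},{"tx":0,"ty":0,"tz":0,"roll":0}]';python3 -m handwheel '[{"tx":0,"ty":0,"tz":1,"roll":0},{"tx":0,"ty":0,"tz":1,"roll":0},{"tx":0,"ty":0,"tz":0,"roll":0}]'
```

```text
t: 32.85
tool_pos: [0.4393, 0.1055, 0.0031]
tool_rot: [2.822, 1.378, 0.004]
contact_force: [-1.0, 0.0, -0.1]
opening: 0.0479
grip_force: 0.0
t: 33.1
tool_pos: [0.4381, 0.1054, -0.0022]
tool_rot: [2.823, 1.379, 0.001]
contact_force: [1.1, 0.4, -0.5]
opening: 0.048
grip_force: 0.0
t: 33.35
tool_pos: [0.4376, 0.1054, -0.0058]
tool_rot: [-2.823, -1.379, 0.001]
contact_force: [1.7, 0.5, -0.3]
opening: 0.048
grip_force: 0.0
t: 33.6
tool_pos: [0.4377, 0.1054, -0.0077]
tool_rot: [-2.823, -1.379, 0.001]
contact_force: [-0.1, 0.5, -0.6]
opening: 0.0484
grip_force: 0.0
```

```bash
python3 -m handwheel '[{"tx":0,"ty":0,"tz":2,"roll":0},{"tx":0,"ty":0,"tz":1,"roll":0},{"tx":0,"ty":0,"tz":0,"roll":0}]'; python3 -m handwheel '[{"tx":0,"ty":0,"tz":0,"roll":0},{"tx":0,"ty":0,"tz":0,"roll":0},{"tx":0,"ty":0,"tz":0,"roll":0},{"tx":0,"ty":0,"tz":0,"roll":0},{"tx":0,"ty":0,"tz":0,"roll":0},{"tx":0,"ty":0,"tz":0,"roll":0}]' 28 25
```

```text
t: 33.85
tool_pos: [0.4376, 0.1054, -0.0108]
tool_rot: [-2.823, -1.379, 0.001]
contact_force: [-0.0, 0.3, -0.3]
opening: 0.048
grip_force: 0.0
t: 34.35
tool_pos: [0.4379, 0.1054, -0.0104]
tool_rot: [2.823, 1.379, 0.0]
contact_force: [0.2, 0.6, 0.2]
opening: 0.033
grip_force: 25.2
```

```bash
python3 -m handwheel '[{"tx":0,"ty":0,"tz":-10,"roll":0},{"tx":0,"ty":0,"tz":-20,"roll":-0.1},{"tx":0,"ty":0,"tz":-25,"roll":-0.11},{"tx":0,"ty":0,"tz":-25,"roll":-0.11},{"tx":0,"ty":0,"tz":-15,"roll":-0.11},{"tx":0,"ty":0,"tz":0,"roll":-0.11},{"tx":0,"ty":0,"tz":0,"roll":-0.11},{"tx":0,"ty":0,"tz":0,"roll":-0.11},{"tx":0,"ty":0,"tz":0,"roll":-0.08},{"tx":0,"ty":0,"tz":0,"roll":0},{"tx":0,"ty":0,"tz":0,"roll":0}]'; python3 - <<'E'
from h import *
go(.6646,-.2057,.09,100)
E
```

```text
t: 35.27
tool_pos: [0.4379, 0.1054, 0.085]
tool_rot: [2.018, 2.408, 0.0]
contact_force: [-0.1, -0.5, -0.0]
opening: 0.0331
grip_force: 25.1
t 35.27 tcp [0.4379 0.1054 0.085 ] psi 100.08 tilt 0.02 open 33.1 grip 25.1
roll rad 0.001 then txyz mm [-345.8  169.2   -5. ]
```

```bash
python3 -m handwheel '[{"tx":-15,"ty":0,"tz":0,"roll":0},{"tx":-30,"ty":0,"tz":0,"roll":0},{"tx":-33,"ty":0,"tz":0,"roll":0},{"tx":-33,"ty":0,"tz":0,"roll":0},{"tx":-33,"ty":0,"tz":0,"roll":0},{"tx":-33,"ty":0,"tz":0,"roll":0},{"tx":-33,"ty":0,"tz":0,"roll":0},{"tx":-33,"ty":0,"tz":0,"roll":0},{"tx":-33,"ty":0,"tz":0,"roll":0},{"tx":-33,"ty":0,"tz":0,"roll":0},{"tx":-25,"ty":0,"tz":0,"roll":0},{"tx":-12,"ty":0,"tz":0,"roll":0}]' >/dev/null; python3 -m handwheel '[{"tx":0,"ty":12,"tz":0,"roll":0},{"tx":0,"ty":25,"tz":0,"roll":0},{"tx":0,"ty":30,"tz":0,"roll":0},{"tx":0,"ty":30,"tz":0,"roll":0},{"tx":0,"ty":30,"tz":0,"roll":0},{"tx":0,"ty":25,"tz":0,"roll":0},{"tx":0,"ty":15,"tz":0,"roll":0},{"tx":0,"ty":2,"tz":0,"roll":0},{"tx":0,"ty":0,"tz":0,"roll":0},{"tx":0,"ty":0,"tz":0,"roll":0},{"tx":0,"ty":0,"tz":0,"roll":0}]'; python3 - <<'E'
from h import *
go(.6646,-.2057,.004,100)
o=ctrl.get_obs();im,d=optics.get_image('wrist');cv2.imwrite('pics/w10.png',im[:,:,::-1])
K,E=cam('wrist',o);P=cloud(d,K,E);hsv=cv2.cvtColor(im,cv2.COLOR_RGB2HSV)
m=(cv2.inRange(hsv,(15,90,60),(32,255,255))>0)&(P[...,2]>.09)&(P[...,2]<.14)&(np.hypot(P[...,0]-.6646,P[...,1]+.2057)<.05)
print(m.sum(),P[m].mean(0),np.percentile(P[m],[2,98],axis=0))
T=P[m&(P[...,2]>.10)];print('plane n',np.linalg.svd(T-T.mean(0),full_matrices=False)[2][2])
E
```

```text
t: 37.18
tool_pos: [0.6645, -0.2048, 0.0843]
tool_rot: [-2.015, -2.409, 0.001]
contact_force: [-0.3, -0.6, -0.1]
opening: 0.0332
grip_force: 25.1
t 37.18 tcp [ 0.6645 -0.2048  0.0843] psi 100.18 tilt 0.06 open 33.2 grip 25.1
roll rad 0.003 then txyz mm [-1.   0.  80.3]
6101 [ 0.66427898 -0.20109493  0.11304255] [[ 0.64723528 -0.22565764  0.10062055]
 [ 0.68162291 -0.18171439  0.11540507]]
plane n [-0.01529317  0.09355985  0.99549619]
```

View pics/w10.png

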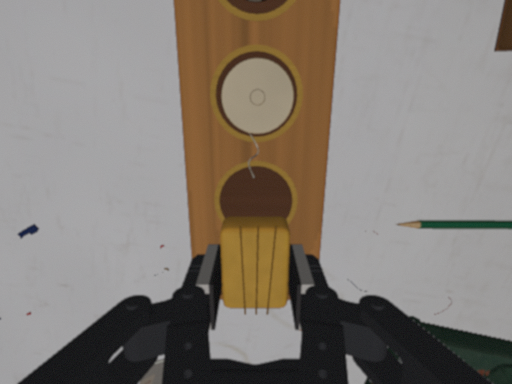

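The wax is held level over ring 4, and the spool is centred in ring 3 at (257,97). Lowering now.

```bash
python3 -m handwheel '[{"tx":-1,"ty":0,"tz":15,"roll":0},{"tx":0,"ty":0,"tz":22,"roll":0},{"tx":0,"ty":0,"tz":20,"roll":0},{"tx":0,"ty":0,"tz":14,"roll":0},{"tx":0,"ty":0,"tz":5,"roll":0},{"tx":0,"ty":0,"tz":0,"roll":0},{"tx":0,"ty":0,"tz":0,"roll":0},{"tx":0,"ty":0,"tz":0,"roll":0}]';python3 -m handwheel '[{"tx":0,"ty":0,"tz":1,"roll":0},{"tx":0,"ty":0,"tz":1,"roll":0},{"tx":0,"ty":0,"tz":0,"roll":0}]'; python3 -m handwheel '[{"tx":0,"ty":0,"tz":1,"roll":0},{"tx":0,"ty":0,"tz":0,"roll":0},{"tx":0,"ty":0,"tz":0,"roll":0}]'
```

```text
t: 37.9
tool_pos: [0.6667, -0.2067, 0.0101]
tool_rot: [2.014, 2.408, 0.001]
contact_force: [-0.3, 0.6, -0.1]
opening: 0.0334
grip_force: 25.1
t: 38.15
tool_pos: [0.666, -0.2063, 0.0072]
tool_rot: [2.015, 2.409, 0.0]
contact_force: [-1.2, 0.6, 0.1]
opening: 0.033
grip_force: 25.1
t: 38.4
tool_pos: [0.6656, -0.2061, 0.0054]
tool_rot: [-2.015, -2.41, 0.0]
contact_force: [0.0, 0.6, -1.4]
opening: 0.0336
grip_force: 25.1
```

```bash
python3 -m handwheel '[{"tx":0,"ty":0,"tz":1,"roll":0},{"tx":0,"ty":0,"tz":0.5,"roll":0},{"tx":0,"ty":0,"tz":0,"roll":0}]';python3 -m handwheel '[{"tx":0,"ty":0,"tz":0.5,"roll":0},{"tx":0,"ty":0,"tz":0,"roll":0},{"tx":0,"ty":0,"tz":0,"roll":0}]'
```

```text
t: 38.65
tool_pos: [0.6655, -0.2061, 0.0038]
tool_rot: [-2.015, -2.41, 0.0]
contact_force: [0.4, 0.8, -1.3]
opening: 0.0329
grip_force: 25.1
t: 38.9
tool_pos: [0.6657, -0.2062, 0.0036]
tool_rot: [2.015, 2.41, 0.0]
contact_force: [-1.1, -0.4, 0.0]
opening: 0.0332
grip_force: 25.2
```

```bash
python3 -m handwheel '[{"tx":0,"ty":0,"tz":0.5,"roll":0},{"tx":0,"ty":0,"tz":0,"roll":0},{"tx":0,"ty":0,"tz":0,"roll":0}]'; python3 -m handwheel '[{"tx":0,"ty":0,"tz":0,"roll":0},{"tx":0,"ty":0,"tz":0,"roll":0},{"tx":0,"ty":0,"tz":0,"roll":0},{"tx":0,"ty":0,"tz":0,"roll":0},{"tx":0,"ty":0,"tz":-15,"roll":0},{"tx":0,"ty":0,"tz":-30,"roll":0},{"tx":0,"ty":0,"tz":-35,"roll":0},{"tx":0,"ty":0,"tz":-35,"roll":0},{"tx":0,"ty":0,"tz":-35,"roll":0},{"tx":0,"ty":0,"tz":-35,"roll":0},{"tx":0,"ty":0,"tz":0,"roll":0},{"tx":0,"ty":0,"tz":0,"roll":0}]' 52; python3 -m handwheel '[{"tx":0,"ty":-20,"tz":0,"roll":0},{"tx":0,"ty":-35,"tz":0,"roll":0},{"tx":0,"ty":-35,"tz":0,"roll":0},{"tx":0,"ty":-35,"tz":0,"roll":0},{"tx":0,"ty":-35,"tz":0,"roll":0},{"tx":0,"ty":-30,"tz":0,"roll":0},{"tx":0,"ty":-10,"tz":0,"roll":0},{"tx":0,"ty":0,"tz":0,"roll":0},{"tx":0,"ty":0,"tz":0,"roll":0},{"tx":0,"ty":0,"tz":0,"roll":0}]'; python3 - <<'E'
from h import *
im,d=optics.get_image('scene');K,E=cam('scene');P=cloud(d,K,E)
a=im[125:220,180:300,::-1];b=optics.get_image('side')[0][145:240,180:300,::-1]
cv2.imwrite('pics/end.png',cv2.resize(np.hstack([a,b]),None,fx=3.3,fy=3.3,interpolation=cv2.INTER_CUBIC))
for n,x,y,h in(('weight',.6232,.0306,.104),('bottle',.6366,-.0484,.076),('spool',.6512,-.1276,.056),('wax',.6646,-.2057,.034)):
    m=(abs(P[...,2]-h)<.007)&(np.hypot(P[...,0]-x,P[...,1]-y)<.035)
    if m.sum()>4: print(n,m.sum(),np.round(cv2.minEnclosingCircle((P[m][:,:2]*1000).astype(np.float32))[0]),'ring',x,y)
E
```

```text
t: 39.15
tool_pos: [0.6658, -0.2063, 0.0036]
tool_rot: [2.015, 2.41, 0.0]
contact_force: [-1.4, 0.5, 3.2]
opening: 0.0334
grip_force: 25.6
t: 40.15
tool_pos: [0.6677, -0.2071, 0.1938]
tool_rot: [2.01, 2.404, 0.004]
contact_force: [0.3, -0.6, -0.8]
opening: 0.0518
grip_force: 0.0
t: 40.98
tool_pos: [0.4696, -0.2414, 0.1878]
tool_rot: [-2.015, -2.41, -0.001]
contact_force: [-0.8, -0.9, -0.4]
opening: 0.0522
grip_force: 0.0
weight 44 [625.  32.] ring 0.6232 0.0306
bottle 45 [637. -49.] ring 0.6366 -0.0484
spool 79 [ 652. -125.] ring 0.6512 -0.1276
wax 85 [ 666. -206.] ring 0.6646 -0.2057
```

View pics/end.png

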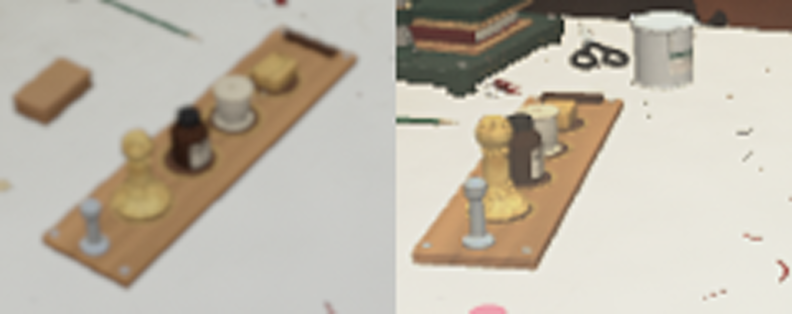

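All four stand upright in their rings, each within about 3 mm of centre, and the arm is clear.

```bash
python3 -c "
from station import ctrl
print(ctrl.finish_job())"
```

```text
the job is handed in; nothing more can be done
None
```

The job is handed in: weight, bottle, spool and wax stand upright in their rings in that order from the post, each within about 3 mm of centre by the last camera check, finished at about 41 s; the hand-in returned no verdict.

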